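# Ease the pipette canister down onto its rest

## Task

Tip the tall, open-topped metal pipette canister over the blue foot bar of its rest so that it lies on its side on the black padded saddle, mouth end out over the saddle. Guide it with the fingertips, for instance inside its open mouth, and ease it down all the way so that it never falls freely but lands gently; do not pick it up or squeeze it, and leave the white bottle, the yellow tip box and the pink tube rack alone. Finish clear of everything.

Things in the scene. Friction and masses are not known exactly. Their poses are not given: they have to be found in the camera images.
- canister: tall square aluminium canister, 72 x 72 x 220 mm, open on top, walls 4 mm (inside 64 x 64), two blue bands, 0.28 to 0.52 kg. Loose, upright on the rest's plate, 4 to 12 mm short of the foot bar, one side facing it. Origin: centre of underside; z towards the mouth. It balances at about 0.32 rad from upright and falls over by itself beyond; turning faster than 2.5 rad/s counts as dropped
- canister_mouth (a point): centre of the canister's open mouth, level with its rim, 220 mm from the underside along the canister's z axis
- rest: fixed rest: grey plate 300 (x) x 130 (y) x 8 mm, from x = -105 to +195 mm, with a blue foot bar and a padded saddle across it. Origin: on the bench, on the centre line, under the bar's face that looks at the standing canister; z up; x = from bar to saddle, the way to tip. The lying canister rests on bar and saddle, about 1.34 rad from upright, mouth raised and past the saddle
- foot_bar (a point): middle of the blue foot bar's upper edge on the canister's side, 23 mm above the bench; the bar is 12 mm thick (rest x = 0 to 12), 120 mm long across
- saddle (a point): middle of the black rubber saddle pad's upper edge nearer the bar, 53 mm above the bench; the saddle block is 34 mm thick (rest x = 130 to 164), 120 mm long across
- bottle: white plastic bottle with white cap, 64 mm diameter, 150 mm tall, standing beside the rest; leave alone. Origin: centre of underside
- tip_box: yellow pipette tip box with pale see-through lid, 120 x 85 x 65 mm, behind the standing canister, off the end of the rest; leave alone. Origin: centre of underside
- tube_rack: pink tube rack, 220 (x) x 70 (y) mm, 35 mm tall with small white caps to 45 mm, beside the rest; leave alone. Origin: centre of underside
Not all that is in view belongs to the job. What is shaped like the canister but green is not meant.

How it is judged:
On the way:
1. the canister is leaned over past its balance towards the saddle with a fingertip on it (angle between canister's own z axis and vertical above 0.4 rad and x of canister_mouth in the frame of rest above 0.03 m and contact force between the fingers and canister above 0.1 N).
At the end, for the whole second after the job is handed in: the canister lies still across the foot bar and the padded saddle (1.25 to 1.45 rad from upright), its mouth past the saddle's near edge (more than 140 mm from the bar's face), its bottom at the bar, both ends within 40 mm of the rest's centre line (angle between canister's own z axis and vertical between 1.25 and 1.45 rad and x of canister_mouth in the frame of rest above 0.14 m and x of canister in the frame of rest between -0.08 and 0.03 m and y of canister_mouth in the frame of rest between -0.04 and 0.04 m and y of canister in the frame of rest between -0.04 and 0.04 m and linear speed of canister below 0.02 m/s and angular speed of canister below 0.1 rad/s and contact force between canister and rest above 0.5 N); the robot touches nothing.
It fails at once if the canister drops or swings over (turns faster than 2.5 rad/s) (angular speed of canister above 2.5 rad/s).
It fails at once if the canister is lifted (height (world z) of canister above 0.085 m or (height (world z) of canister above 0.035 m and angle between canister's own z axis and vertical below 0.3 rad)).
It fails at once if the canister is squeezed or forced (more than 15 N from the fingers) (contact force between the fingers and canister above 15 N).
It fails at once if the bottle, the tip box or the tube rack is shifted more than 15 mm or tipped (distance of any of bottle, tip_box, tube_rack from where it was at the start of the episode above 0.015 m or angle between any of bottle, tip_box, tube_rack's own z axis and vertical above 0.2 rad).
It also fails if it takes over 48 s, if anything falls off the work surface, if the arm or the gripper's body presses on something with over 40 N, if the wrist force passes 120 N, or if a joint passes its speed limit or range.

## Robot

A 7-joint arm with a two-finger parallel gripper is mounted at the origin on the work surface. World frame = base frame: x ahead of the robot, y to its left, z up, the work surface at z = 0. Lengths are in m, angles in rad, forces in N, time in s.
With the tool pointing down it reaches from about 0.4 to 0.85 m from the base axis. Payload 10.4 kg.
Tool frame: the origin (TCP) lies on the mounting face of the last link; the fingertips stand 173 mm ahead of it and the grasp point (between the pads) lies 155 mm ahead of it (manip.tip_extent is the distance from the TCP to the fingertips, in m); z points along the fingers, y is the line along which they close (so a half turn about z gives the same grasp; the last joint's range is limited). The gripper opens to 85 mm and grips with 20 to 120 N. Pads are 22 mm wide; open, the fingers measure 114 mm over their backs; the gripper's body (76 mm by 85 mm) begins 54 mm behind the grasp point. The pads swing forward as they close: fully open they stand 13 mm farther back than shut.
Start: joints at [-1.271, 0.332, -0.065, 1.46, 0.022, 1.35, -0.088], TCP at [0.198, 0.593, 0.405] pointing down, gripper open.
Joint ranges: [-2.6, 2.6], [-0.5, 2.12], [-1.47, 1.34], [0.16, 2.42], [-1.27, 4.41], [0.06, 2.06], [-2.6, 2.6]. Speed limits (rad/s): [2.22, 2.22, 2.79, 2.79, 3.14, 3.14, 3.14].

## Interface

Orientations are given as a unit quaternion [x, y, z, w].
In Python, from workcell import manip gives the robot as it stands.
- The arm moves only by the tool move_arm, never from a script. Its argument "plan" is one flat list of numbers, 7 for each row, row after row: the turn, a rotation vector about the tool's x, y, z in rad, then the shift along the tool's x, y, z in m, then the finger opening in m, from 0 to 0.0854. In form: [ax, ay, az, dx, dy, dz, gripper, ax, ay, az, dx, dy, dz, gripper, ...]. A call has 1 to 12 rows; each row is the pose to reach, as a shift and turn from the pose commanded when the call began, along the tool's axes at that moment; what a row does not reach only later rows make up. A row lasts 1/8 s, in which the tool goes at most 62.5 mm and 10.7 degrees, less where a joint would pass 70% of its speed; a pose out of reach is approached as far as the arm can. A call with a gripper value outside its range is refused whole. The fingers move at their own pace and stop on an object; "squeeze" is the grip in N (left out, the last holds). Time passes only in rows, so rows that repeat a pose let the fingers close. It gives the time, the measured TCP pose, the force, the opening and the grip force at its end, in the units of the state.
- manip.get_obs(): the state, without advancing time (a new reading comes with each control period).
- manip.camera(name): name is "scene" or "top"; returns a dict with "color" (420x560x3 uint8, red, green, blue), "fx", "fy", "cx", "cy" (pixels), "cam_to_world" (4x4, takes a point from camera to world coordinates). Camera axes: x right, y down, z forward; pixel columns grow to the right and rows downward; lengths in m; the calibration is good to about 2 mm. A picture is of the moment at which its call begins. There is no depth.
- manip.hand_in(): hands the job in; it is judged then, once.
Trained networks look in a picture, given as the dict that the camera call returned (one of the last four; its "shot" number tells which), for a name from the list of things; names that differ only in an ending like _2 or _b are one class to them, and where a whole thing is asked for, a point or a joint stands for the part that bears it (a point fixed in the world has none). Each returns a list of dicts, best first, with "conf" (0 to 1); they miss things now and then, are a little off and sometimes report something else, mostly with a low value. They report only what shows in the picture. A call takes as long as a camera call. They do not tell look-alikes from the thing itself.
- manip.look_for(picture, label): "position" ([x, y, z] in m, in the coordinates of the camera as it stood for that picture, good to about 4 mm: the middle of the surface that is visible of it).
- manip.silhouettes(picture, label): "pixels" (420x560 bool, what is visible of it).
- manip.tip_of(picture, label): "position" ([x, y, z] in m, in the coordinates of the camera as it stood for that picture, good to about 4 mm: a listed point, or the origin of a listed thing).
The state is a dict: "clock": time; "joint_pos": joint angles; "joint_velocities": joint speeds; "tau": joint torques, N m; "position": TCP position; "ee_rot": TCP orientation; "ft_force": force on the tool from outside, world axes, zero at the start; "torque": the same for the moment, N m; "grip_width": opening from 0.0 (shut) to 1.0 (fully open); "grasp_force": force on a finger pad.
Only numpy, scipy, OpenCV 4.12 (cv2) and the standard library are available. Lean on these libraries where they do the work, as an engineer would, in place of code of your own. Each camera call takes 0.05 s, during which the arm holds its last target. There are 200 camera calls.

## Working session

There is one attempt and no reset: what is moved stays moved. The work goes in short steps, Python scripts to look and compute and a tool call to move; the robot and the scene stay as the last step left them, time stands still between calls to the robot, and variables do not carry over. Pictures are saved under pics/ and viewed, at most 10 in all, crops included, and the job is handed in when it is done.

Besides the shell and the picture viewer there is one more tool, called after "Emit:" by a JSON object that holds its "name" and its "arguments". move_arm: Moves the arm, as the interface text tells. Its arguments: {"type":"object","properties":{"plan":{"type":"array","items":{"type":"number"}},"squeeze":{"type":"number"}},"required":["plan"]}

```bash
mkdir -p pics
cat > h.py <<'E'
import numpy as np,cv2
from workcell import manip
from scipy.spatial.transform import Rotation as R
def W(p,x): 
    T=np.array(p["cam_to_world"]); return T[:3,:3]@np.array(x)+T[:3,3]
E
python3 - <<'E'
from h import *
np.set_printoptions(precision=4,suppress=True)
o=manip.get_obs(); print(o["clock"],o["position"],o["ee_rot"],o["grip_width"],manip.tip_extent)
ims=[]
for c in("scene","top"):
    p=manip.camera(c); ims.append(p["color"])
    cv2.imwrite(f"pics/{c}0.png",cv2.cvtColor(p["color"],cv2.COLOR_RGB2BGR))
    for l in("canister","canister_mouth","rest","foot_bar","saddle","bottle","tip_box","tube_rack"):
        for r in manip.tip_of(p,l)[:3]: print(c,l,round(r["conf"],2),W(p,r["position"]))
E
```

```text
0.0 [0.1982 0.5926 0.4039] [ 0.1607  0.987  -0.0007 -0.0001] 0.9992987558178144 0.1734
scene canister 0.87 [ 0.5109 -0.1333  0.0049]
scene canister 0.85 [ 0.3377 -0.1355  0.005 ]
scene canister_mouth 0.83 [ 0.3418 -0.136   0.2153]
scene canister_mouth 0.73 [ 0.5057 -0.0858  0.0248]
scene canister_mouth 0.72 [ 0.5076 -0.1359  0.2234]
scene rest 0.95 [ 0.5029 -0.0872  0.0039]
scene foot_bar 0.88 [ 0.5005 -0.085   0.0252]
scene saddle 0.74 [0.4988 0.04   0.0525]
scene saddle 0.52 [ 0.5103 -0.1299  0.0049]
scene bottle 0.55 [ 0.6574 -0.102  -0.0002]
scene tip_box 0.67 [ 0.5346 -0.2603 -0.0012]
scene tube_rack 0.64 [ 0.6794  0.0929 -0.0037]
top canister 0.89 [ 0.5026 -0.1356  0.0091]
top canister 0.74 [ 0.3461 -0.1377  0.0033]
top canister_mouth 0.85 [ 0.5061 -0.1337  0.2298]
top canister_mouth 0.68 [ 0.3393 -0.1423  0.2189]
top canister_mouth 0.59 [ 0.5035 -0.0879  0.02  ]
top rest 0.83 [ 0.5071 -0.0881 -0.0014]
top foot_bar 0.79 [ 0.5047 -0.0858  0.0204]
top saddle 0.84 [0.4974 0.0395 0.0536]
top bottle 0.91 [ 0.6533 -0.1015 -0.0024]
top tip_box 0.7 [ 0.5279 -0.2654 -0.0049]
top tip_box 0.42 [ 0.5052 -0.0877 -0.0036]
top tube_rack 0.62 [0.6786 0.0933 0.0018]
top tube_rack 0.43 [ 0.5056 -0.0889  0.0206]
```

View pics/scene0.png

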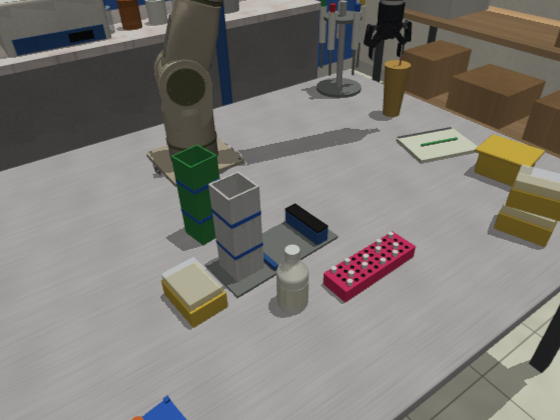

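View pics/top0.png

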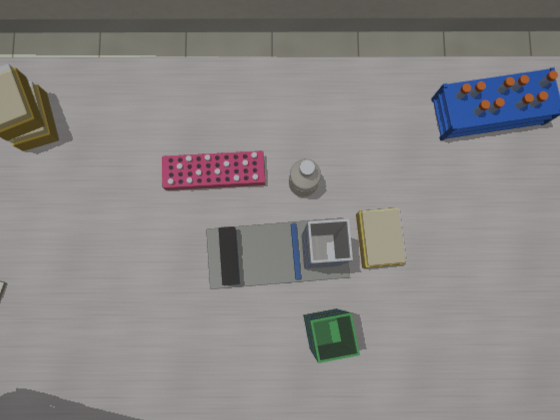

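```bash
cat >> h.py <<'E'
YAW=np.deg2rad(92.7); ex=np.array([np.cos(YAW),np.sin(YAW),0]); O=np.array([.5035,-.0865,0]); ez=np.array([0,0,1.])
def pose(xr,z,phi,ext=.168):
    """fingertip centre at rest x=xr, height z, tool tilted phi from straight down -> TCP pos, Rotation"""
    d=-np.sin(phi)*ex-np.cos(phi)*ez
    y=np.cos(phi)*ex-np.sin(phi)*ez
    return O+xr*ex+z*ez-ext*d, R.from_matrix(np.c_[np.cross(y,d),y,d])
def row(p,r,start=None):
    o=manip.get_obs(); r0=R.from_quat(o["ee_rot"]) if start is None else start[1]; p0=np.array(o["position"]) if start is None else start[0]
    return np.round(np.r_[(r0.inv()*r).as_rotvec(),r0.inv().apply(np.array(p)-p0)],3).tolist()
E
python3 - <<'E'
from h import *
print(row([.43,.33,.42],pose(0,0,0)[1]))
p,r=pose(.17,.14,1.15); print(p,row([.49,.28,.30],pose(0,0,.6)[1]),row(p,r))
E
```

```text
[0.0, -0.0, -0.37, -0.303, -0.176, -0.015]
[0.4882684  0.23648539 0.20862589] [0.593, -0.111, -0.359, -0.376, -0.204, 0.105] [1.136, -0.213, -0.328, -0.388, -0.246, 0.196]
```

Emit:
{"name": "move_arm", "arguments": {"plan": [0,0,-0.37,-0.303,-0.176,-0.015,0.027,0,0,-0.37,-0.303,-0.176,-0.015,0.027,0,0,-0.37,-0.303,-0.176,-0.015,0.027,0,0,-0.37,-0.303,-0.176,-0.015,0.027,0.593,-0.111,-0.359,-0.376,-0.204,0.105,0.027,0.593,-0.111,-0.359,-0.376,-0.204,0.105,0.027,0.593,-0.111,-0.359,-0.376,-0.204,0.105,0.027,0.593,-0.111,-0.359,-0.376,-0.204,0.105,0.027,1.136,-0.213,-0.328,-0.388,-0.246,0.196,0.027,1.136,-0.213,-0.328,-0.388,-0.246,0.196,0.027,1.136,-0.213,-0.328,-0.388,-0.246,0.196,0.027,1.136,-0.213,-0.328,-0.388,-0.246,0.196,0.027]}}

```text
clock: 2.4
position: [0.4876, 0.2376, 0.2075]
ee_rot: [-0.021, 0.839, -0.543, 0.013]
ft_force: [0.3, -0.1, 0.3]
grip_width: 0.314
grasp_force: 0.0
```

Run:
```python
from h import *
print(np.round(manip.get_obs()["joint_pos"],2))
p=pose(.10,.24,.6); print(row(*p))
p=pose(-.048,.26,0); print(p[0],row(*p))
```

```text
[-0.96  0.65  0.25  1.72  0.68  1.63  0.66]
[-0.549, 0.001, 0.002, -0.0, -0.209, 0.048]
[ 0.50576111 -0.13444671  0.428     ] [-1.149, 0.0, 0.003, 0.001, -0.354, 0.25]
```

Emit:
{"name": "move_arm", "arguments": {"plan": [-0.549,0,0,0,-0.209,0.048,0.027,-0.549,0,0,0,-0.209,0.048,0.027,-0.549,0,0,0,-0.209,0.048,0.027,-0.549,0,0,0,-0.209,0.048,0.027,-1.149,0,0.003,0.001,-0.354,0.25,0.027,-1.149,0,0.003,0.001,-0.354,0.25,0.027,-1.149,0,0.003,0.001,-0.354,0.25,0.027,-1.149,0,0.003,0.001,-0.354,0.25,0.027,-1.149,0,0.003,0.001,-0.354,0.25,0.027,-1.149,0,0.003,0.001,-0.354,0.25,0.027,-1.149,0,0.003,0.001,-0.354,0.25,0.027]}}

```text
clock: 3.78
position: [0.5049, -0.1347, 0.43]
ee_rot: [-0.024, 1.0, 0.0, 0.002]
ft_force: [-0.5, 0.5, -0.7]
grip_width: 0.314
grasp_force: 0.0
```

Run:
```python
from h import *
p=manip.camera("scene"); im=cv2.cvtColor(p["color"],cv2.COLOR_RGB2BGR)
cv2.imwrite("pics/s1.png",cv2.resize(im[60:300,130:370],(720,720),interpolation=2)[:600])
o=manip.get_obs();print(o["position"],o["ee_rot"],o["ft_force"])
for l in("canister_mouth","canister"):
  for r in manip.tip_of(p,l)[:3]: print(l,round(r["conf"],2),W(p,r["position"]))
```

```text
[ 0.50491688 -0.13466794  0.42979115] [-2.37350150e-02  9.99716881e-01  1.10831715e-04  1.67188865e-03] [0.09821742 0.48402281 0.28394015]
canister_mouth 0.87 [ 0.51008108 -0.13460615  0.22457996]
canister_mouth 0.81 [ 0.34257784 -0.13556943  0.2198231 ]
canister 0.96 [ 0.5084935  -0.13314901  0.00702873]
canister 0.55 [ 0.33891312 -0.13970258  0.00417295]
```

View pics/s1.png

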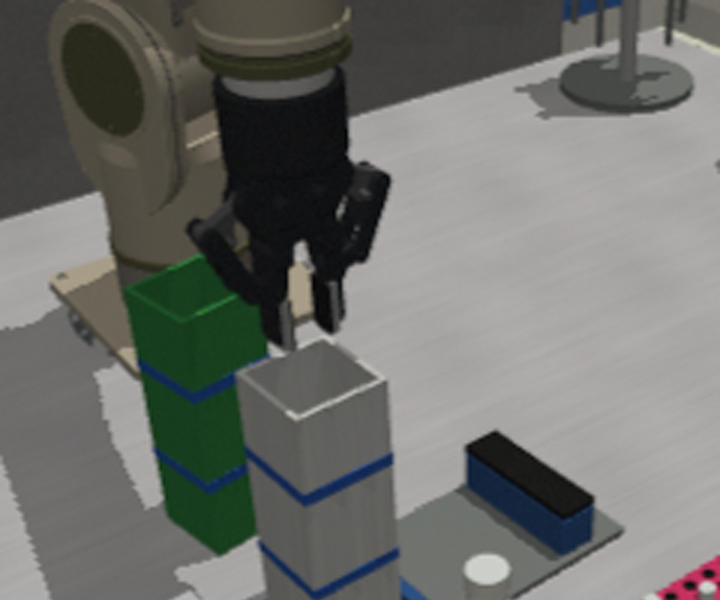

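Emit:
{"name": "move_arm", "arguments": {"plan": [0,0,0,-0.003,0,0.02,0.027,0,0,0,-0.003,0,0.03,0.027,0,0,0,-0.003,0,0.035,0.027,0,0,0,-0.003,0,0.04,0.027]}}

```text
clock: 4.42
position: [0.5079, -0.1359, 0.3897]
ee_rot: [-0.023, 1.0, -0.0, 0.001]
ft_force: [-0.2, -1.1, 0.4]
grip_width: 0.316
grasp_force: 0.0
```

Emit:
{"name": "move_arm", "arguments": {"plan": [0,0,0,0,0,0.005,0.027,0,0,0,0,0,0.01,0.027,0,0,0,0,0,0.014,0.027,0,0,0,0,0,0.014,0.027]}}

```text
clock: 4.92
position: [0.5078, -0.136, 0.3753]
ee_rot: [-0.022, 1.0, -0.0, 0.001]
ft_force: [0.4, -0.5, 0.4]
grip_width: 0.318
grasp_force: 0.0
```

Run:
```python
from h import *
p=manip.camera("scene"); im=cv2.cvtColor(p["color"],cv2.COLOR_RGB2BGR)
cv2.imwrite("pics/s2.png",cv2.resize(im[100:300,160:340],(720,800),interpolation=2)[:600])
o=manip.get_obs();print(o["position"],o["ee_rot"],o["ft_force"])
```

```text
[ 0.50781866 -0.13603853  0.37556496] [-2.24145301e-02  9.99748285e-01 -3.63085423e-04  9.08096088e-04] [ 0.25230063 -0.63206358  0.04095873]
```

View pics/s2.png

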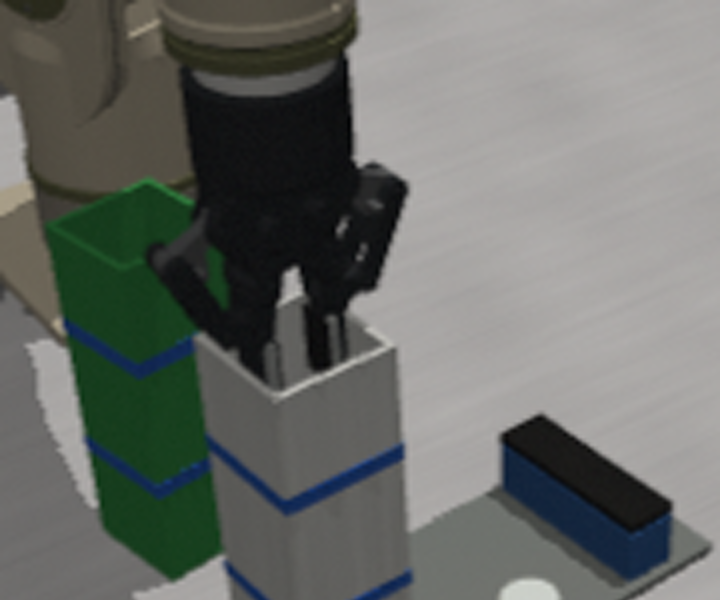

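```bash
cat >> h.py <<'E'
G=.010
def model(th,k=.86,g=None,da=0,db=0):
    g=G if g is None else g
    u=np.array([np.sin(th),np.cos(th)]); n=np.array([-np.cos(th),np.sin(th)])
    if th<np.arctan2(g,.015): piv=np.array([-g,.008]); a0=0
    else: piv=np.array([0,.023]); a0=np.hypot(g,.015)
    phi=k*th
    t=piv+(.210+da-a0)*u+(.036+db)*n+.010*np.array([-np.sin(phi),-np.cos(phi)])
    return pose(t[0],t[1],phi)
def chunk(a,b,N=12,grip=.027,**kw):
    s=model(a,**kw); out=[]
    for i in range(1,N+1):
        r=row(*model(a+(b-a)*i/N,**kw),start=s); out+=[r[0],0,0,0,r[4],r[5],grip]
    return out
def state():
    p=manip.camera("scene"); res={}
    for c in ("scene","top"):
        p=manip.camera(c)
        for l in("canister","canister_mouth"):
            for r in manip.tip_of(p,l):
                w=W(p,r["position"])
                if r["conf"]>.5 and w[0]>.43:
                    q=w-O; print(c,l,round(r["conf"],2),np.round([q@ex,q@np.cross(ez,ex),w[2]],3))
    o=manip.get_obs(); print(o["clock"],np.round(o["position"],4),np.round(o["ft_force"],1))
E
python3 -c "
from h import *
print(model(0)[0]);print(chunk(0,.35))"
```

```text
[ 0.5056669  -0.13244893  0.376     ]
[0.025, 0, 0, 0, 0.01, -0.001, 0.027, 0.05, 0, 0, 0, 0.02, -0.002, 0.027, 0.075, 0, 0, 0, 0.03, -0.002, 0.027, 0.1, 0, 0, 0, 0.041, -0.002, 0.027, 0.125, 0, 0, 0, 0.051, -0.002, 0.027, 0.151, 0, 0, 0, 0.061, -0.001, 0.027, 0.176, 0, 0, 0, 0.071, -0.001, 0.027, 0.201, 0, 0, 0, 0.081, 0.001, 0.027, 0.226, 0, 0, 0, 0.091, 0.002, 0.027, 0.251, 0, 0, 0, 0.101, 0.003, 0.027, 0.276, 0, 0, 0, 0.111, 0.005, 0.027, 0.301, 0, 0, 0, 0.121, 0.007, 0.027]
```

Emit:
{"name": "move_arm", "arguments": {"plan": [0.025,0,0,0,0.01,-0.001,0.027,0.05,0,0,0,0.02,-0.002,0.027,0.075,0,0,0,0.03,-0.002,0.027,0.1,0,0,0,0.041,-0.002,0.027,0.125,0,0,0,0.051,-0.002,0.027,0.151,0,0,0,0.061,-0.001,0.027,0.151,0,0,0,0.061,-0.001,0.027]}}

```text
clock: 5.85
position: [0.5052, -0.0743, 0.3767]
ee_rot: [-0.023, 0.997, -0.076, 0.003]
ft_force: [0.2, -0.6, 0.1]
grip_width: 0.317
grasp_force: 0.1
```

```bash
python3 -c "
from h import *
state();print(model(.175)[0])
p=manip.camera('scene'); im=cv2.cvtColor(p['color'],cv2.COLOR_RGB2BGR)
cv2.imwrite('pics/s3.png',cv2.resize(im[100:300,160:340],(720,800),interpolation=2)[:600])"
```

```text
scene canister 0.92 [-0.044 -0.004  0.011]
top canister 0.57 [-0.049  0.005  0.015]
6.2 [ 0.5051 -0.0755  0.3766] [ 0.5 -0.4  0.8]
[ 0.50280274 -0.07171454  0.37727447]
```

View pics/s3.png

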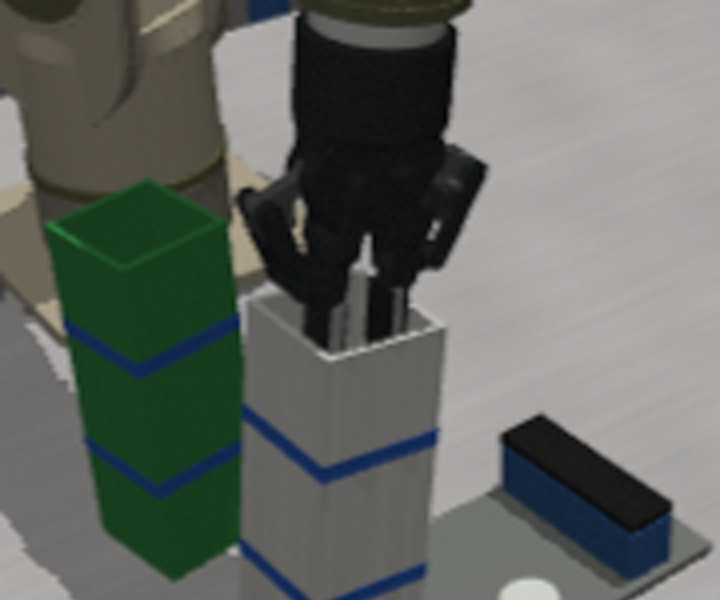

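Emit:
{"name": "move_arm", "arguments": {"plan": [0,0,0,0,0,0,0.029,0,0,0,0,0,0,0.031,0,0,0,0,0,0,0.031]}}

```text
clock: 6.62
position: [0.5051, -0.0751, 0.3765]
ee_rot: [-0.022, 0.997, -0.076, 0.003]
ft_force: [-0.1, -0.7, -1.6]
grip_width: 0.36
grasp_force: 0.1
```

```bash
python3 -c "
from h import *
print(chunk(.175,.40,N=12,grip=.031))"
```

```text
[0.016, 0, 0, 0, 0.007, -0.001, 0.031, 0.032, 0, 0, 0, 0.013, -0.001, 0.031, 0.048, 0, 0, 0, 0.02, -0.001, 0.031, 0.064, 0, 0, 0, 0.026, -0.001, 0.031, 0.081, 0, 0, 0, 0.033, -0.001, 0.031, 0.097, 0, 0, 0, 0.039, -0.001, 0.031, 0.113, 0, 0, 0, 0.046, -0.001, 0.031, 0.129, 0, 0, 0, 0.052, -0.001, 0.031, 0.145, 0, 0, 0, 0.059, -0.001, 0.031, 0.161, 0, 0, 0, 0.065, -0.0, 0.031, 0.177, 0, 0, 0, 0.072, 0.001, 0.031, 0.193, 0, 0, 0, 0.078, 0.001, 0.031]
```

Emit:
{"name": "move_arm", "arguments": {"plan": [0.016,0,0,0,0.007,-0.001,0.031,0.032,0,0,0,0.013,-0.001,0.031,0.048,0,0,0,0.02,-0.001,0.031,0.064,0,0,0,0.026,-0.001,0.031,0.081,0,0,0,0.033,-0.001,0.031,0.097,0,0,0,0.039,-0.001,0.031,0.113,0,0,0,0.046,-0.001,0.031,0.129,0,0,0,0.052,-0.001,0.031,0.145,0,0,0,0.059,-0.001,0.031,0.161,0,0,0,0.065,0,0.031,0.177,0,0,0,0.072,0.001,0.031,0.193,0,0,0,0.078,0.001,0.031]}}

```text
clock: 8.12
position: [0.5016, 0.0023, 0.3636]
ee_rot: [-0.022, 0.985, -0.172, 0.005]
ft_force: [-0.9, 0.4, 1.0]
grip_width: 0.366
grasp_force: 0.0
```

```bash
python3 -c "
from h import *
state();print(model(.4)[0])
p=manip.camera('scene'); im=cv2.cvtColor(p['color'],cv2.COLOR_RGB2BGR)
cv2.imwrite('pics/s4.png',cv2.resize(im[100:300,160:340],(720,800),interpolation=2)[:700])
print(chunk(.40,.64,N=12,grip=.031))"; python3 -c "
import cv2;i=cv2.imread('pics/s4.png');cv2.imwrite('pics/s4b.png',i[100:])"
```

```text
scene canister 0.94 [-0.042 -0.003  0.018]
scene canister_mouth 0.58 [0.041 0.001 0.219]
top canister 0.76 [-0.044  0.001  0.021]
top canister_mouth 0.63 [0.039 0.004 0.225]
8.475 [0.5017 0.0014 0.3639] [ 0.  -0.1 -0.3]
[0.49917063 0.00530399 0.36418515]
[0.017, 0, 0, 0, 0.007, -0.0, 0.031, 0.034, 0, 0, 0, 0.014, -0.001, 0.031, 0.052, 0, 0, 0, 0.021, -0.001, 0.031, 0.069, 0, 0, 0, 0.028, -0.001, 0.031, 0.086, 0, 0, 0, 0.035, -0.001, 0.031, 0.103, 0, 0, 0, 0.042, -0.001, 0.031, 0.12, 0, 0, 0, 0.049, -0.0, 0.031, 0.138, 0, 0, 0, 0.056, 0.0, 0.031, 0.155, 0, 0, 0, 0.063, 0.001, 0.031, 0.172, 0, 0, 0, 0.069, 0.002, 0.031, 0.189, 0, 0, 0, 0.076, 0.002, 0.031, 0.206, 0, 0, 0, 0.082, 0.003, 0.031]
```

View pics/s4b.png

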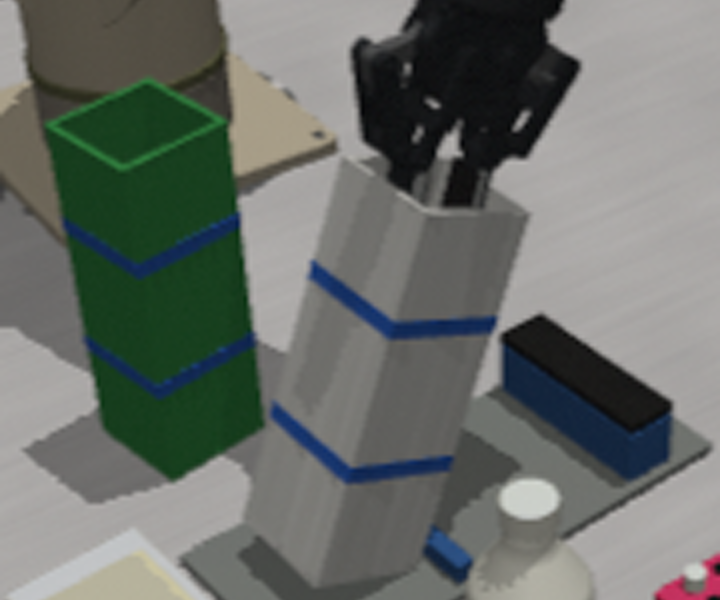

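Emit:
{"name": "move_arm", "arguments": {"plan": [0.017,0,0,0,0.007,0,0.031,0.034,0,0,0,0.014,-0.001,0.031,0.052,0,0,0,0.021,-0.001,0.031,0.069,0,0,0,0.028,-0.001,0.031,0.086,0,0,0,0.035,-0.001,0.031,0.103,0,0,0,0.042,-0.001,0.031,0.12,0,0,0,0.049,0,0.031,0.138,0,0,0,0.056,0,0.031,0.155,0,0,0,0.063,0.001,0.031,0.172,0,0,0,0.069,0.002,0.031,0.189,0,0,0,0.076,0.002,0.031,0.206,0,0,0,0.082,0.003,0.031]}}

```text
clock: 10.02
position: [0.4983, 0.0784, 0.3331]
ee_rot: [-0.021, 0.962, -0.272, 0.007]
ft_force: [-0.0, -0.0, -0.0]
grip_width: 0.362
grasp_force: 0.2
```

```bash
python3 -c "
from h import *
state();print(model(.64)[0])
print(chunk(.64,.88,N=12,grip=.031))"
```

```text
scene canister 0.63 [-0.039 -0.003  0.028]
scene canister_mouth 0.95 [0.09  0.002 0.2  ]
top canister_mouth 0.87 [0.085 0.006 0.207]
10.375 [0.4983 0.0776 0.3334] [ 0.5 -0.7  0.1]
[0.4955669  0.081721   0.33314499]
[0.017, 0, 0, 0, 0.007, -0.0, 0.031, 0.034, 0, 0, 0, 0.013, -0.0, 0.031, 0.052, 0, 0, 0, 0.02, -0.001, 0.031, 0.069, 0, 0, 0, 0.026, -0.0, 0.031, 0.086, 0, 0, 0, 0.033, -0.0, 0.031, 0.103, 0, 0, 0, 0.04, 0.0, 0.031, 0.12, 0, 0, 0, 0.046, 0.0, 0.031, 0.138, 0, 0, 0, 0.053, 0.001, 0.031, 0.155, 0, 0, 0, 0.059, 0.002, 0.031, 0.172, 0, 0, 0, 0.066, 0.002, 0.031, 0.189, 0, 0, 0, 0.073, 0.003, 0.031, 0.206, 0, 0, 0, 0.079, 0.004, 0.031]
```

Emit:
{"name": "move_arm", "arguments": {"plan": [0.017,0,0,0,0.007,0,0.031,0.034,0,0,0,0.013,0,0.031,0.052,0,0,0,0.02,-0.001,0.031,0.069,0,0,0,0.026,0,0.031,0.086,0,0,0,0.033,0,0.031,0.103,0,0,0,0.04,0,0.031,0.12,0,0,0,0.046,0,0.031,0.138,0,0,0,0.053,0.001,0.031,0.155,0,0,0,0.059,0.002,0.031,0.172,0,0,0,0.066,0.002,0.031,0.189,0,0,0,0.073,0.003,0.031,0.206,0,0,0,0.079,0.004,0.031]}}

```text
clock: 11.88
position: [0.4954, 0.1434, 0.2882]
ee_rot: [-0.021, 0.929, -0.37, 0.009]
ft_force: [0.4, 0.1, -0.2]
grip_width: 0.362
grasp_force: 0.3
```

```bash
python3 -c "
from h import *
state();print(model(.88)[0])
p=manip.camera('scene'); im=cv2.cvtColor(p['color'],cv2.COLOR_RGB2BGR)
cv2.imwrite('pics/s5.png',cv2.resize(im[120:300,180:380],(660,594),interpolation=2))
print(chunk(.88,1.12,N=12,grip=.031))"
```

```text
scene canister 0.59 [-0.042 -0.005  0.034]
scene canister_mouth 0.79 [0.126 0.001 0.171]
top canister 0.92 [-0.045  0.002  0.034]
top canister_mouth 0.65 [0.127 0.006 0.175]
12.225 [0.4955 0.1428 0.2887] [-0.2 -0.8 -1.8]
[0.49250038 0.14674636 0.28793376]
[0.017, 0, 0, 0, 0.007, -0.0, 0.031, 0.034, 0, 0, 0, 0.013, -0.0, 0.031, 0.052, 0, 0, 0, 0.02, -0.0, 0.031, 0.069, 0, 0, 0, 0.026, 0.0, 0.031, 0.086, 0, 0, 0, 0.033, 0.0, 0.031, 0.103, 0, 0, 0, 0.04, 0.001, 0.031, 0.12, 0, 0, 0, 0.046, 0.001, 0.031, 0.138, 0, 0, 0, 0.053, 0.002, 0.031, 0.155, 0, 0, 0, 0.059, 0.003, 0.031, 0.172, 0, 0, 0, 0.066, 0.004, 0.031, 0.189, 0, 0, 0, 0.073, 0.005, 0.031, 0.206, 0, 0, 0, 0.079, 0.006, 0.031]
```

View pics/s5.png

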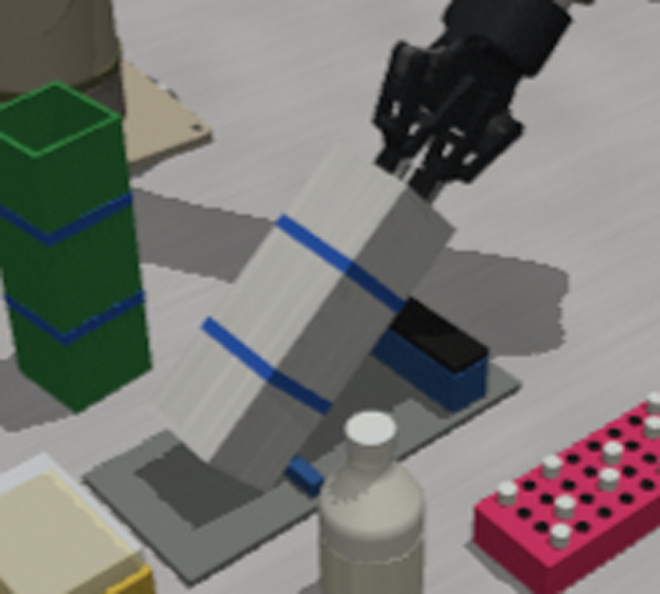

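Emit:
{"name": "move_arm", "arguments": {"plan": [0.017,0,0,0,0.007,0.001,0.031,0.034,0,0,0,0.013,0.001,0.031,0.052,0,0,0,0.02,0.002,0.031,0.069,0,0,0,0.026,0.003,0.031,0.086,0,0,0,0.033,0.004,0.031,0.103,0,0,0,0.04,0.005,0.031,0.12,0,0,0,0.046,0.006,0.031,0.138,0,0,0,0.053,0.008,0.031]}}

```text
clock: 13.28
position: [0.4941, 0.1763, 0.246]
ee_rot: [-0.02, 0.901, -0.433, 0.011]
ft_force: [0.7, -0.3, -0.9]
grip_width: 0.366
grasp_force: 0.3
```

```bash
python3 -c "
from h import *
state();print(model(1.04)[0])
print(chunk(1.04,1.24,N=12,grip=.031))"
```

```text
scene canister 0.68 [-0.042 -0.003  0.038]
scene canister_mouth 0.86 [0.143 0.004 0.142]
top canister 0.94 [-0.044  0.004  0.04 ]
top canister_mouth 0.59 [0.143 0.007 0.149]
13.625 [0.4941 0.1758 0.2465] [ 0.7 -0.2 -0.9]
[0.49075547 0.18374712 0.25013271]
[0.014, 0, 0, 0, 0.006, -0.0, 0.031, 0.029, 0, 0, 0, 0.011, -0.0, 0.031, 0.043, 0, 0, 0, 0.017, 0.0, 0.031, 0.057, 0, 0, 0, 0.022, 0.0, 0.031, 0.072, 0, 0, 0, 0.028, 0.0, 0.031, 0.086, 0, 0, 0, 0.033, 0.001, 0.031, 0.1, 0, 0, 0, 0.039, 0.001, 0.031, 0.115, 0, 0, 0, 0.044, 0.002, 0.031, 0.129, 0, 0, 0, 0.05, 0.002, 0.031, 0.143, 0, 0, 0, 0.055, 0.003, 0.031, 0.158, 0, 0, 0, 0.061, 0.004, 0.031, 0.172, 0, 0, 0, 0.066, 0.005, 0.031]
```

Emit:
{"name": "move_arm", "arguments": {"plan": [0.014,0,0,0,0.006,0.001,0.031,0.029,0,0,0,0.011,0.002,0.031,0.043,0,0,0,0.017,0.003,0.031,0.057,0,0,0,0.022,0.004,0.031,0.072,0,0,0,0.028,0.005,0.031,0.086,0,0,0,0.033,0.006,0.031,0.1,0,0,0,0.039,0.007,0.031]}}

```text
clock: 14.5
position: [0.4933, 0.1952, 0.2112]
ee_rot: [-0.019, 0.878, -0.477, 0.012]
ft_force: [0.3, 1.2, -1.0]
grip_width: 0.36
grasp_force: 0.3
```

```bash
python3 -c "
from h import *
state();print(model(1.157)[0])
p=manip.camera('scene'); im=cv2.cvtColor(p['color'],cv2.COLOR_RGB2BGR)
cv2.imwrite('pics/s6.png',cv2.resize(im[120:300,180:380],(660,594),interpolation=2))
print(chunk(1.157,1.344,N=12,grip=.031))"
```

```text
scene canister 0.64 [-0.048 -0.004  0.039]
scene canister_mouth 0.74 [0.151 0.002 0.121]
top canister 0.69 [-0.051  0.002  0.042]
top canister_mouth 0.74 [0.152 0.004 0.125]
14.85 [0.4933 0.1948 0.2117] [-0.1  0.3 -0.8]
[0.48965916 0.20699426 0.2191802 ]
[0.013, 0, 0, 0, 0.005, -0.0, 0.031, 0.027, 0, 0, 0, 0.01, 0.0, 0.031, 0.04, 0, 0, 0, 0.015, 0.0, 0.031, 0.054, 0, 0, 0, 0.021, 0.0, 0.031, 0.067, 0, 0, 0, 0.026, 0.001, 0.031, 0.08, 0, 0, 0, 0.031, 0.001, 0.031, 0.094, 0, 0, 0, 0.036, 0.001, 0.031, 0.107, 0, 0, 0, 0.041, 0.002, 0.031, 0.121, 0, 0, 0, 0.046, 0.002, 0.031, 0.134, 0, 0, 0, 0.051, 0.003, 0.031, 0.147, 0, 0, 0, 0.057, 0.004, 0.031, 0.161, 0, 0, 0, 0.062, 0.005, 0.031]
```

View pics/s6.png

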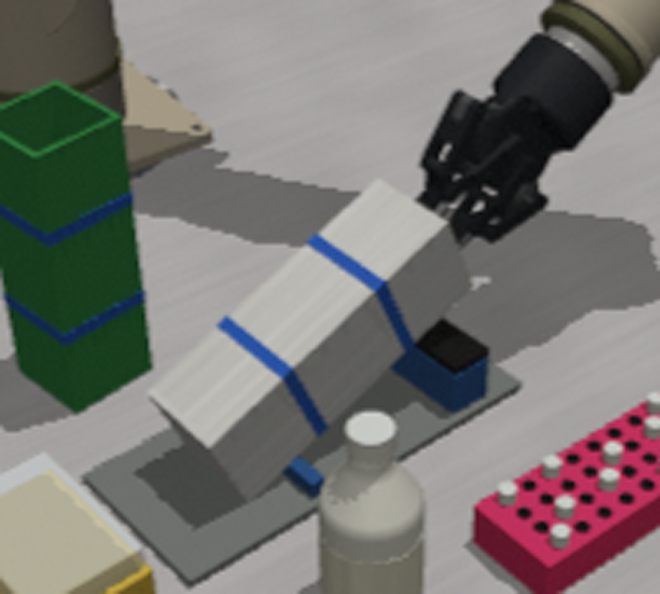

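```bash
python3 -c "
from h import *
s=model(1.18,g=.036,k=.845)
for i in range(1,9):
  print(row(*model(1.18+.0125*i,g=.036,k=.845,da=.0003*i),start=s))"
```

```text
[0.011, -0.0, 0.0, -0.0, 0.004, -0.0]
[0.021, 0.0, -0.0, -0.0, 0.008, -0.001]
[0.032, 0.0, 0.0, -0.0, 0.012, -0.001]
[0.042, 0.0, 0.0, -0.0, 0.016, -0.001]
[0.053, -0.0, 0.0, 0.0, 0.02, -0.001]
[0.063, 0.0, 0.0, -0.0, 0.024, -0.001]
[0.074, -0.0, 0.0, 0.0, 0.028, -0.001]
[0.085, 0.0, 0.0, -0.0, 0.031, -0.001]
```

Emit:
{"name": "move_arm", "arguments": {"plan": [0.011,0,0,0,0.004,-0.001,0.031,0.021,0,0,0,0.008,-0.001,0.031,0.032,0,0,0,0.012,-0.001,0.031,0.042,0,0,0,0.016,-0.001,0.031,0.053,0,0,0,0.02,-0.001,0.031,0.063,0,0,0,0.024,-0.001,0.031]}}

```text
clock: 15.65
position: [0.4926, 0.209, 0.1916]
ee_rot: [-0.019, 0.863, -0.505, 0.012]
ft_force: [-0.3, -0.4, -0.7]
grip_width: 0.364
grasp_force: 0.4
```

```bash
python3 -c "
from h import *
state()
o=manip.get_obs();print(o['ee_rot'])"
```

```text
scene canister 0.96 [-0.046 -0.004  0.043]
scene canister_mouth 0.91 [ 0.158 -0.001  0.108]
16.0 [0.4928 0.2088 0.1921] [-0.2  0.5 -0.5]
[-0.01872437  0.86321456 -0.50434246  0.01219456]
```

Emit:
{"name": "move_arm", "arguments": {"plan": [0.011,0,0,0,0.004,0,0.031,0.021,0,0,0,0.008,0,0.031,0.032,0,0,0,0.012,0.001,0.031,0.042,0,0,0,0.016,0.001,0.031,0.053,0,0,0,0.02,0.001,0.031]}}

```text
clock: 16.62
position: [0.4923, 0.2179, 0.1737]
ee_rot: [-0.019, 0.849, -0.527, 0.013]
ft_force: [0.5, -0.3, -1.1]
grip_width: 0.362
grasp_force: 0.4
```

```bash
python3 -c "
from h import *
state()
p=manip.camera('scene'); im=cv2.cvtColor(p['color'],cv2.COLOR_RGB2BGR)
cv2.imwrite('pics/s7.png',cv2.resize(im[140:290,200:380],(720,600),interpolation=2))
o=manip.get_obs();print(o['ee_rot'])"
```

```text
scene canister 0.86 [-0.045 -0.007  0.047]
scene canister 0.61 [-0.022 -0.151  0.003]
scene canister_mouth 0.77 [0.16  0.001 0.101]
scene canister_mouth 0.66 [-0.002 -0.002  0.004]
top canister 0.75 [-0.045  0.001  0.048]
top canister_mouth 0.93 [0.163 0.004 0.104]
16.975 [0.4924 0.2177 0.1741] [ 0.2  0.2 -1.6]
[-0.01841853  0.84954822 -0.5270363   0.01270128]
```

View pics/s7.png

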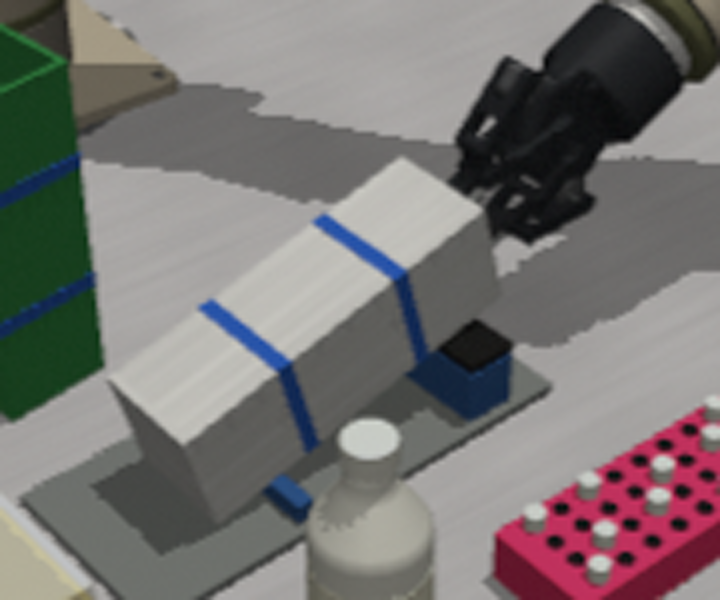

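Emit:
{"name": "move_arm", "arguments": {"plan": [0.006,0,0,0,0.003,0,0.031,0.012,0,0,0,0.006,0,0.031,0.02,0,0,0,0.009,0,0.031,0.026,0,0,0,0.011,0,0.031,0.026,0,0,0,0.011,0,0.031]}}

```text
clock: 17.65
position: [0.4921, 0.2228, 0.1639]
ee_rot: [-0.019, 0.842, -0.538, 0.013]
ft_force: [0.5, -0.7, 0.6]
grip_width: 0.363
grasp_force: 0.0
```

```bash
python3 -c "
from h import *
state()"
```

```text
scene canister 0.69 [-0.045 -0.002  0.049]
scene canister_mouth 0.7 [0.163 0.001 0.094]
top canister 0.85 [-0.049  0.001  0.05 ]
top canister_mouth 0.84 [0.166 0.009 0.1  ]
18.0 [0.4921 0.2227 0.1642] [-0.7  0.1  0. ]
```

Emit:
{"name": "move_arm", "arguments": {"plan": [0,0,0,0,0.001,0,0.024,0,0,0,0,0.001,0,0.018,0,0,0,0,0.001,0,0.018,0,0,0,0,0.003,-0.01,0.018,0,0,0,0,0.005,-0.02,0.018,0,0,0,0,0.007,-0.03,0.018,0,0,0,0,0.01,-0.05,0.018,0,0,0,0,0.01,-0.09,0.018,0,0,0,0,0,-0.14,0.018,0,0,0,0,-0.03,-0.18,0.018,0,0,0,0,-0.03,-0.18,0.018]}}

```text
clock: 19.38
position: [0.4848, 0.3767, 0.2705]
ee_rot: [-0.019, 0.844, -0.536, 0.015]
ft_force: [0.1, -0.0, -0.6]
grip_width: 0.213
grasp_force: 0.0
```

```bash
python3 -c "
from h import *
state()
p=manip.camera('scene'); im=cv2.cvtColor(p['color'],cv2.COLOR_RGB2BGR)
cv2.imwrite('pics/s8.png',cv2.resize(im[120:300,180:400],(733,600),interpolation=2))"
```

```text
scene canister 0.88 [-0.041 -0.003  0.047]
scene canister_mouth 0.95 [0.167 0.004 0.094]
top canister 0.76 [-0.049  0.001  0.048]
top canister_mouth 0.63 [0.164 0.004 0.101]
19.725 [0.4851 0.3727 0.2663] [-0.7  0.2 -0.3]
```

View pics/s8.png

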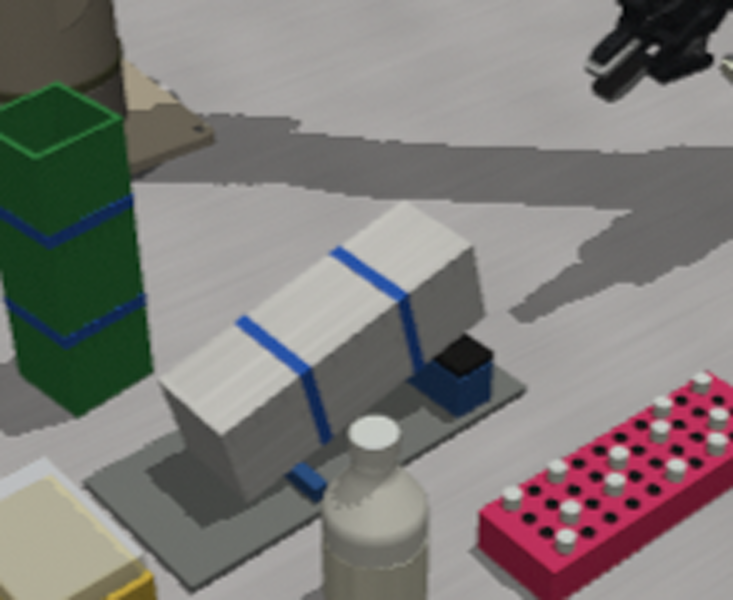

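The canister lies on the bar and saddle at about 1.34 rad. Its mouth is about 165 mm from the bar's face, and the gripper is clear of everything.

```bash
python3 -c "
from workcell import manip
print(manip.hand_in())"
```

```text
the job is handed in; nothing more can be done
None
```

I tipped the canister over the foot bar and eased it down onto the saddle; the cameras showed it lying at about 1.34 rad with its mouth about 165 mm from the bar's face. The gripper was clear of everything when I handed the job in at about 20 s; hand-in returned no verdict.

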